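Open the stuck jam jar on the dormitory table

TASK

Two jars stand gripped in clamps on the table. Break the stuck yellow lid of the red jam jar loose with a hard anticlockwise twist, spin it on until it is free, lift it off and lay it right way up on the round cork coaster, wholly on it, then let go. Leave the green lid on the honey jar alone.

Things in the scene. Friction and masses are not known exactly. Their poses are not given: they have to be found in the camera images.
- yellow_lid_mid (a point): Centre (half-way up) of the yellow ribbed plastic lid on the red jam jar: round, 60 mm across, 28 mm high, 60 g, small white dot on top, z up. On the jar its lower edge is 90 mm and its top 118 mm above the table. Grip across any diameter, 40 N or more, on its solid upper half: grasp point 8 to 14 mm above this centre, which keeps the fingertips above the lid's lower edge.
- jam_jar: Red jam jar, 68 mm across, fixed in a grey clamp plate 100 x 110 x 10 mm; cannot turn. Origin on the table under its axis, z up. Its lug lid is stuck by a hidden catch: turned anticlockwise seen from above, the first 25 degrees need up to 0.8 N m, then it turns easily; from 55 degrees on (aim for 65 to 80) it lifts straight off, before that it is held down. One grasp does it.
- green_lid_rim (a point): A point on the upper outer edge of the green lid on the amber honey jar, 30 mm out from that lid's axis and 118 mm above the table (the lid's own x axis points from its axis to this point). Lid, jar and clamp are as the yellow one's but for the colours. Not to be opened.
- coaster_top (a point): Centre of the upper face of the round cork coaster, 120 mm across, 6 mm thick, fixed to the table; this face is 6 mm above the table, z up.

How it is judged:
By the outcome, as a careful person would: the job done as asked, in the order asked, and still so for the second after the job is handed in, with the robot touching nothing.
It also fails if it takes over 38 s, if anything falls off the work surface, if the arm or the gripper's body presses on something with over 40 N, if the wrist force passes 120 N, or if a joint passes its speed limit or range.

ROBOT

A 6-joint arm with a two-finger parallel gripper is mounted at the origin on the work surface. World frame = base frame: x ahead of the robot, y to its left, z up, the work surface at z = 0. Lengths are in m, angles in rad, forces in N, time in s.
With the tool pointing down it reaches from about 0.225 to 0.875 m from the base axis. Payload 3.4 kg.
Tool frame: the origin (TCP) lies at the very end of the fingers, on their centre line; the grasp point (between the pads) lies 19 mm behind it; z points along the fingers, x is the direction in which the jaws open and shut, and the axes are right-handed (so a half turn about z gives the same grasp; the last joint's range is limited). The gripper opens to 85 mm and grips with 20 to 120 N. Pads are 22 mm wide; open, the fingers measure 114 mm over their backs; the gripper's body (76 mm by 85 mm) begins 54 mm behind the grasp point. The pads swing forward as they close: fully open they stand 13 mm farther back than shut.
Start: joints at [1.048, 0.276, 1.505, -0, 1.361, -0.121], TCP at [0.225, 0.529, 0.198] pointing down, gripper open.
Joint ranges: [-2.89, 2.89], [-0.75, 2.08], [0.22, 2.7], [-1.18, 4.32], [0.11, 2.71], [-2.7, 2.7]. Speed limits (rad/s): [2.57, 2.57, 3.14, 3.14, 3.14, 3.14].

INTERFACE

Orientations are given as a unit quaternion [w, x, y, z].
In Python, from rig import manip gives the robot as it stands.
- The arm moves only by the tool carry_out, never from a script. Its argument "series" is a list of rows, each a list of 2 entries, a list of its own where there are three numbers: the shift along the tool's x, y, z in mm, then the turn about the tool's z in degrees. A call has 1 to 10 rows; each row shifts and turns the pose as measured when the row begins, along the tool's axes as they then stand; what a row does not reach is not made up. A row lasts 1/12 s, in which the tool goes at most 41.7 mm and 7.16 degrees, less where a joint would pass 70% of its speed; a pose out of reach is approached as far as the arm can. A call is refused whole if a number of a shift passes 41.7 or a number of a turn 7.16, either way. A call with a gripper value outside its range is refused whole. "fingers" is the finger opening in mm, from 0 to 85.4, set as the call begins (left out, the last holds). The fingers move at their own pace and stop on an object; "squeeze" is the grip in N (left out, the last holds). Time passes only in rows, so rows that do not move let the fingers close. It gives the time, the measured TCP pose, the force and the opening at its end, in the units of the state.
- manip.get_state(): the state, without advancing time (a new reading comes with each control period).
- manip.get_image(name): name is "scene" or "top" or "wrist"; returns a dict with "frame" (400x640x3 uint8, blue, green, red), "K" (3x3 intrinsics, pixels), "k1" (the pictures are not rectified: a ray, as slopes to the right and down, at radius r is drawn at 1 + k1 r^2 times it, then the intrinsics apply), "rvec" (rotation vector, rad) and "tvec" (3), from world to camera coordinates, as OpenCV has them; the wrist camera has in their place "mount" (4x4, takes a point from camera to tool coordinates, whose origin is the TCP and whose axes are the tool frame's). Camera axes: x right, y down, z forward; pixel columns grow to the right and rows downward; lengths in m; the calibration is good to about 2 mm. A picture is of the moment at which its call begins: read the wrist's pose just before it. There is no depth.
- manip.sign_off(): hands the job in, once; it reports no verdict.
The state is a dict: "clock": time; "qpos": joint angles; "qd": joint speeds; "effort": joint torques, N m; "position": TCP position; "ee_rot": TCP orientation; "contact_force": force on the tool from outside, world axes, zero at the start; "moment": the same for the moment, N m; "width": finger opening in m.
Only numpy, scipy, OpenCV 4.12 (cv2) and the standard library are available. Lean on these libraries where they do the work, as an engineer would, in place of code of your own. Each camera call takes 0.05 s, during which the arm holds its last target. There are 200 camera calls.

## Working session

There is one attempt and no reset: what is moved stays moved. The work goes in short steps, Python scripts to look and compute and a tool call to move; the robot and the scene stay as the last step left them, time stands still between calls to the robot, and variables do not carry over. Pictures are saved under pics/ and viewed, about 8 in all and at most 12, crops included, and the job is handed in when it is done.

Besides the shell and the picture viewer there is one more tool, called after "Request:" as name(argument=value, ...) on one line, values as JSON. carry_out: Moves the arm, as the interface text tells. Its arguments: {"type":"object","properties":{"series":{"type":"array","items":{"type":"array"}},"fingers":{"type":"number"},"squeeze":{"type":"number"}},"required":["series"]}

```bash
mkdir -p pics; ls
cat > h.py <<'E'
import numpy as np, cv2
from rig import manip
def snap(n):
    s=manip.get_state(); return s,manip.get_image(n)
def R_of(q):
    from scipy.spatial.transform import Rotation as R
    q=np.array(q); return R.from_quat([q[1],q[2],q[3],q[0]]).as_matrix()
def cam(s,im):
    "camera centre and rotation cam->world"
    if "mount" in im:
        M=np.array(im["mount"]); Rt=R_of(s["ee_rot"])
        return np.array(s["position"])+Rt@M[:3,3], Rt@M[:3,:3]
    R=cv2.Rodrigues(np.array(im["rvec"],float))[0]
    return -R.T@np.array(im["tvec"],float).ravel(), R.T
def onplane(s,im,uv,z):
    c,R=cam(s,im); K=np.array(im["K"],float)
    p=cv2.undistortPoints(np.array(uv,float).reshape(-1,1,2),K,np.array([im["k1"],0,0,0.])).reshape(-1,2)
    d=np.c_[p,np.ones(len(p))]@R.T
    return c+d*((z-c[2])/d[:,2])[:,None]
E
python3 - <<'E'
from h import *
for n in("scene","top"):
    s,im=snap(n); cv2.imwrite(f"pics/{n}0.png",im["frame"]); print(n,cam(s,im)[0],cam(s,im)[1][:,2],im["k1"])
print(s)
E
```

```text
pics
scene [1.01577989 0.05693857 0.89242761] [-0.49364281 -0.06502635 -0.86723028] -0.05238975686967847
top [ 0.47650379 -0.01129372  0.89115275] [ 0.07070665  0.03283725 -0.99695651] 0.03150221181220818
{'clock': 0.05, 'qpos': array([ 1.04802465e+00,  2.76574662e-01,  1.50612930e+00, -1.01213960e-05,
        1.36071467e+00, -1.21026808e-01]), 'qd': array([ 0.00087184,  0.00144683, -0.00147906,  0.0010338 , -0.00051471,
        0.00032567]), 'effort': array([ 2.33735154e-03, -4.18079817e+01, -2.46679366e+01, -2.48265833e-04,
        5.46676325e-03, -1.17560455e-05]), 'position': array([0.22456249, 0.52868893, 0.1966529 ]), 'ee_rot': array([ 4.12606387e-04,  8.33972953e-01,  5.51804567e-01, -8.14451218e-04]), 'contact_force': array([ 0.40123962, -0.0150089 ,  0.5524293 ]), 'moment': array([ 0.02999857,  0.03504289, -0.0171314 ]), 'width': 0.08552368081702937}
```

View pics/top0.png

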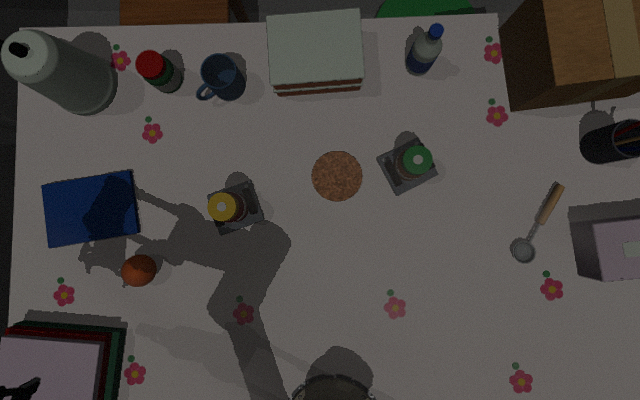

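View pics/scene0.png

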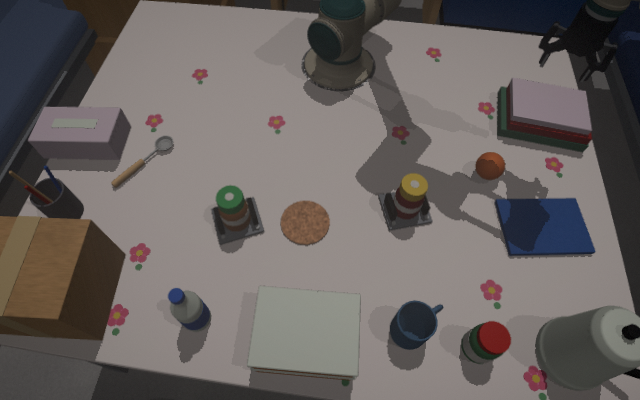

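Top view: yellow lid at about (222,207), coaster at (337,176), green lid at (417,160). In the scene view they are at (413,185), (305,222) and (230,197). Next I'll measure them.

```bash
cat >> h.py <<'E'
RNG={"y":((20,110,60),(34,255,255)),"g":((50,90,40),(80,255,255)),"c":((3,50,60),(18,200,255))}
def blob(im,k,box=None):
    m=cv2.inRange(cv2.cvtColor(im["frame"],cv2.COLOR_BGR2HSV),*map(np.array,RNG[k]))
    if box: z=np.zeros_like(m); x0,y0,x1,y1=box; z[y0:y1,x0:x1]=m[y0:y1,x0:x1]; m=z
    m=cv2.morphologyEx(m,cv2.MORPH_CLOSE,np.ones((5,5)))
    c=max(cv2.findContours(m,0,1)[0],key=cv2.contourArea)
    return cv2.fitEllipse(cv2.convexHull(c)),c
E
python3 - <<'E'
from h import *
for n,bx in(("top",{"y":(195,180,260,235),"g":(395,135,445,190),"c":(300,140,370,210)}),("scene",{"y":(390,165,440,215),"g":(205,175,255,220),"c":(270,190,340,255)})):
    s,im=snap(n)
    for k,z in(("y",.118),("g",.118),("c",.006)):
        e,c=blob(im,k,bx[k]); print(n,k,np.round(e[0],1),np.round(e[1],1),onplane(s,im,[e[0]],z).round(4))
E
```

```text
top y [221.2 206.4] [28.2 28.8] [[0.4965 0.2178 0.118 ]]
top g [417.2 159.5] [28.8 29.2] [[ 0.5844 -0.1858  0.118 ]]
top c [336.5 175.7] [50.4 50.8] [[ 0.5661 -0.022   0.006 ]]
scene y [413.2 186.6] [27.2 28. ] [[0.5047 0.2164 0.118 ]]
scene g [229.1 197. ] [22.2 26.1] [[ 0.5875 -0.185   0.118 ]]
scene c [304.7 222.2] [44.  49.1] [[ 0.5699 -0.0211  0.006 ]]
```

Request:
carry_out(series=[[[-18,37,-5],0],[[-18,37,-5],0],[[-18,37,-5],0],[[-18,37,-5],0],[[-18,37,-5],0],[[-18,37,-5],0],[[-18,37,-5],0],[[-18,37,-5],0],[[-18,37,-5],0]], fingers=85, squeeze=100)

```text
clock: 0.95
position: [0.4667, 0.2512, 0.2383]
ee_rot: [-0.002, 0.829, 0.559, -0.003]
contact_force: [0.3, 0.5, 0.4]
width: 0.0848
```

Run:
```python
from h import *
s,im=snap("wrist"); cv2.imwrite("pics/w1.png",im["frame"]); print(s["position"],s["ee_rot"],s["qd"],s["qpos"])
print(im["mount"],im["K"])
```

```text
[0.46669219 0.25124584 0.23826532] [-0.00187426  0.82931122  0.55877712 -0.00274099] [-8.98994044e-01  1.26194002e-01 -3.06468245e-01  4.53301456e-04
  1.70748917e-01 -8.90857836e-01] [ 0.3607348   0.19051968  1.52022523  0.00240803  1.43704557 -0.82542215]
[[ 9.99999573e-01  4.84876605e-04 -7.86064542e-04  5.98820156e-06]
 [-2.03444552e-04  9.45844090e-01  3.24621189e-01 -8.35010265e-02]
 [ 9.00895721e-04 -3.24620890e-01  9.45843785e-01 -1.75589441e-01]
 [ 0.00000000e+00  0.00000000e+00  0.00000000e+00  1.00000000e+00]] [[351.35756964   0.         316.76712036]
 [  0.         351.35756964 201.57035773]
 [  0.           0.           1.        ]]
```

View pics/w1.png

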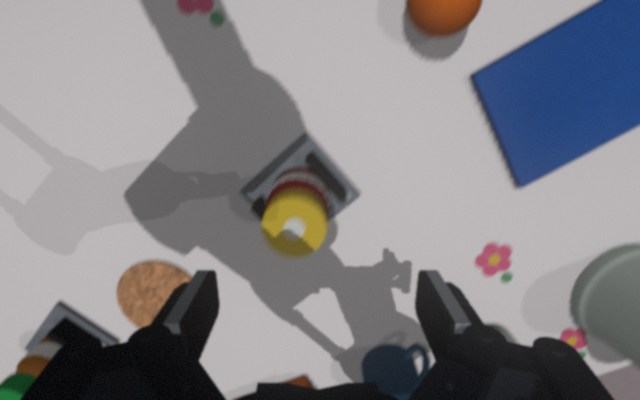

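The wrist view shows the yellow lid centred at about (295,223), which agrees with the top-view estimate. The arm was still moving, so I'll centre over the lid, settle and measure again.

Request:
carry_out(series=[[[-10,18,0],0],[[-9,18,0],0],[[0,0,0],0],[[0,0,0],0],[[0,0,0],0]])

```text
clock: 1.42
position: [0.503, 0.2083, 0.2384]
ee_rot: [0.003, 0.834, 0.552, -0.002]
contact_force: [0.6, 0.6, -0.1]
width: 0.0849
```

Run:
```python
from h import *
s,im=snap("wrist"); cv2.imwrite("pics/w2.png",im["frame"]); print(s["position"],s["ee_rot"],np.abs(s["qd"]).max())
e,c=blob(im,"y"); p=onplane(s,im,[e[0]],.118)[0]; print(e,p)
R=R_of(s["ee_rot"]); print("tool z",R[:,2],"tool delta mm",(R.T@(np.r_[p[:2],.096]-s["position"])*1000).round(1), "yaw",np.degrees(np.arctan2(R[1,0],R[0,0])))
```

```text
[0.50302194 0.20827653 0.23841812] [ 0.0027261   0.8336566   0.5522735  -0.00179349] 0.015007065307693676
((324.1902770996094, 167.81114196777344), (69.28844451904297, 69.85166931152344), 176.2086181640625) [0.49371633 0.21812568 0.118     ]
tool z [ 2.07992330e-05 -6.52625774e-03 -9.99978704e-01] tool delta mm [  6.3 -12.8 142.4] yaw 67.04621353512118
```

View pics/w2.png

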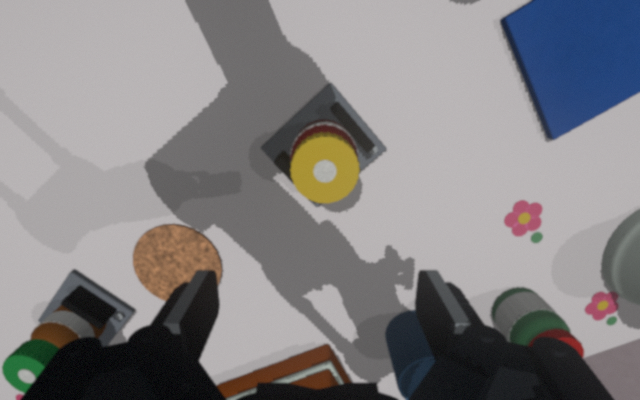

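Request:
carry_out(series=[[[3,-5,20],0],[[3,-5,30],0],[[0,0,30],0],[[0,0,20],0],[[0,0,0],0],[[0,0,0],0]])

```text
clock: 1.97
position: [0.492, 0.2252, 0.1376]
ee_rot: [0.002, 0.831, 0.556, 0.001]
contact_force: [-0.2, -0.5, 0.7]
width: 0.0852
```

Run:
```python
from h import *
s,im=snap("wrist"); cv2.imwrite("pics/w3.png",im["frame"]); print(s["position"],s["ee_rot"],np.abs(s["qd"]).max())
R=R_of(s["ee_rot"])
e,c=blob(im,"y"); 
hsv=cv2.cvtColor(im["frame"],cv2.COLOR_BGR2HSV); m=cv2.inRange(hsv,(0,0,100),(180,70,255)); z=np.zeros_like(m); cv2.ellipse(z,(tuple(e[0]),tuple(np.array(e[1])*.6),e[2]),255,-1); M=cv2.moments(m&z)
for uv in (e[0],(M["m10"]/M["m00"],M["m01"]/M["m00"])):
    p=onplane(s,im,[uv],.118)[0]; print(uv,e[1],p,(R.T@(np.r_[p[:2],.096]-s["position"])*1000).round(1))
```

```text
[0.49195753 0.22524603 0.1375802 ] [0.00194968 0.83090354 0.55641225 0.00095998] 0.038087902530530106
(308.056396484375, 228.94129943847656) (97.54183197021484, 100.53298950195312) [0.4908483  0.21983965 0.118     ] [-5.4  0.9 41.6]
(307.958495460441, 237.29961089494162) (97.54183197021484, 100.53298950195312) [0.4959335  0.21763224 0.118     ] [-5.5  6.4 41.6]
```

View pics/w3.png

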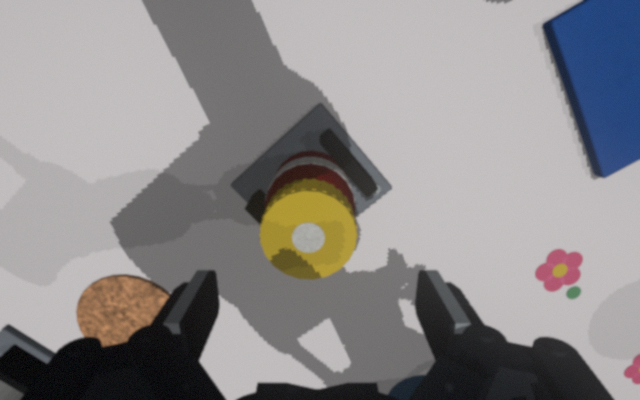

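The white dot sits at (308,237), so the axis is at (0.496, 0.2176), matching the top view. I'll centre on it, descend and check again.

Request:
carry_out(series=[[[-5,6,15],0],[[0,0,15],0],[[0,0,6],0],[[0,0,0],0],[[0,0,0],0]])

```text
clock: 2.43
position: [0.5003, 0.222, 0.1089]
ee_rot: [0.004, 0.83, 0.558, 0.008]
contact_force: [0.2, 0.3, 0.0]
width: 0.0853
```

```bash
cat > st.py <<'E'
from h import *
import sys
t=np.array(list(map(float,sys.argv[1:4])))
s=manip.get_state(); R=R_of(s["ee_rot"])
print(s["position"].round(4),"delta mm",(R.T@(t-s["position"])*1000).round(1),"yaw",np.degrees(np.arctan2(R[1,0],R[0,0])).round(1),"tilt",(R[:2,2]*57.3).round(2),"F",s["contact_force"].round(1),"M",s["moment"].round(2),"w",s["width"],"q6",s["qpos"][5],s["clock"])
E
python3 st.py .496 .2176 .096
```

```text
[0.5003 0.222  0.1089] delta mm [-5.8 -2.5 12.8] yaw 67.8 tilt [0.98 0.15] F [0.2 0.3 0. ] M [ 0.04 -0.03 -0.03] w 0.08528348882681404 q6 -0.8900522221183292 2.4333
```

Request:
carry_out(series=[[[-5,-2,8],0],[[0,0,4],0],[[0,0,0],0],[[0,0,0],0]])

```text
clock: 2.77
position: [0.4984, 0.2187, 0.0992]
ee_rot: [0.005, 0.83, 0.558, 0.011]
contact_force: [-0.0, 0.3, -0.4]
width: 0.0847
```

```bash
python3 st.py .496 .2176 .096
python3 - <<'E'
from h import *
manip.get_image("top")
E
python3 st.py .496 .2176 .096
```

```text
[0.4984 0.2187 0.0992] delta mm [-2.  -1.9  3.1] yaw 67.8 tilt [1.31 0.25] F [-0.   0.3 -0.4] M [ 0.02 -0.03  0.04] w 0.08467081409754787 q6 -0.8954171247515544 2.7667
[0.4985 0.2187 0.0992] delta mm [-2.  -2.   3.1] yaw 67.8 tilt [1.32 0.25] F [ 0.3  0.1 -0.6] M [-0.07 -0.03 -0.01] w 0.08518106338334508 q6 -0.8954406899630757 2.8167
```

Request:
carry_out(series=[[[-2,-2,3],0],[[0,0,0],0]])

```text
clock: 2.98
position: [0.4961, 0.2176, 0.0963]
ee_rot: [0.005, 0.83, 0.558, 0.011]
contact_force: [-0.1, -0.1, -0.5]
width: 0.0848
```

```bash
python3 st.py .496 .2176 .096
```

```text
[0.4961 0.2176 0.0963] delta mm [-0.1 -0.1  0.3] yaw 67.8 tilt [1.36 0.27] F [-0.1 -0.1 -0.5] M [-0.01  0.04 -0.03] w 0.08479715918782599 q6 -0.8960828484244584 2.9833
```

Centred, so I'll close.

Request:
carry_out(series=[[[0,0,0],0],[[0,0,0],0],[[0,0,0],0],[[0,0,0],0],[[0,0,0],0],[[0,0,0],0]], fingers=50, squeeze=100)

```text
clock: 3.48
position: [0.4963, 0.2176, 0.0964]
ee_rot: [0.005, 0.83, 0.558, 0.011]
contact_force: [-0.5, 0.1, -0.5]
width: 0.0498
```

```bash
python3 st.py .496 .2176 .096
```

```text
[0.4963 0.2176 0.0964] delta mm [-0.2 -0.2  0.4] yaw 67.8 tilt [1.38 0.27] F [-0.5  0.1 -0.5] M [ 0.05  0.01 -0.01] w 0.04983577351795621 q6 -0.8960396368076711 3.4833
```

The opening reached 50 mm with no contact, so the lid isn't between the pads. I'll look.

Run:
```python
from h import *
ims=[]
for n in("scene","wrist"):
    s,im=snap(n); f=im["frame"]
    ims.append(cv2.resize(f[110:260,320:520],(800,600))[:, :] if n=="scene" else f)
cv2.imwrite("pics/m4.png",np.hstack([cv2.resize(ims[0],(400,300)),cv2.resize(ims[1],(400,300))]))
```

```text
(no output)
```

View pics/m4.png

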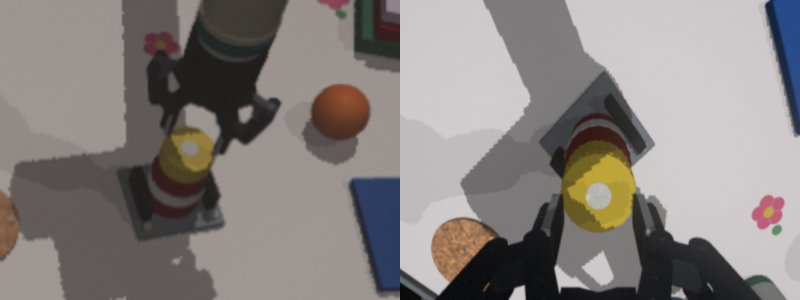

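Run:
```python
from h import *
s,im=snap("wrist"); K=np.array(im["K"])
print("dot z.118",onplane(s,im,[[317,261]],.118),s["position"])
def proj(im,P,M=None):
    if M is not None:
        c,R=M; P=(P-c)@R; r=t=np.zeros(3)
    else: r,t=np.array(im["rvec"],float),np.array(im["tvec"],float)
    return cv2.projectPoints(np.array(P,float),r,t,np.array(im["K"]),np.array([im["k1"],0,0,0.]))[0].reshape(-1,2).round(0).tolist()
R=R_of(s["ee_rot"])
P=s["position"]+np.array([[0,0,0],[-25,0,0],[25,0,0],[-25,0,-19],[25,0,-19]])/1000@R.T
L=np.array([[.496,.2176,.118]])
print("wrist",proj(im,P,cam(s,im)),proj(im,L,cam(s,im)))
s,im2=snap("scene"); print("scene",proj(im2,P),proj(im2,L))
a=im2["frame"][130:240,340:480]; b=im["frame"][160:360,180:440]
cv2.imwrite("pics/m5.png",np.hstack([cv2.resize(a,(390,300),interpolation=2),cv2.resize(b,(390,300))]))
```

```text
dot z.118 [[0.49595617 0.21741485 0.118     ]] [0.49622879 0.21762737 0.0963879 ]
wrist [[317.0, 242.0], [272.0, 242.0], [362.0, 242.0], [267.0, 258.0], [367.0, 258.0]] [[317.0, 261.0]]
scene [[412.0, 189.0], [402.0, 184.0], [422.0, 193.0], [403.0, 179.0], [424.0, 189.0]] [[414.0, 183.0]]
```

View pics/m5.png

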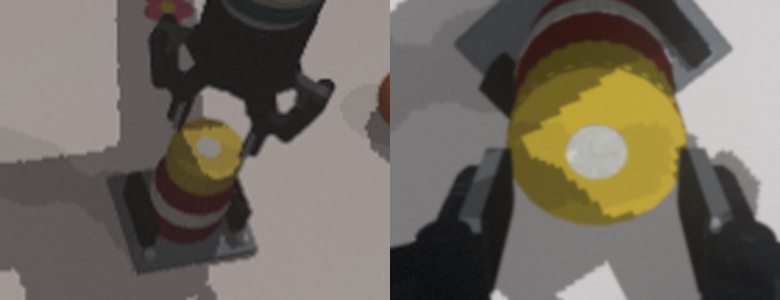

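The wrist crop puts the fingertips at about (260,259) and (373,259). That row and separation place them some 40 mm behind the reported TCP, so they are above the lid. The scene view agrees, with the tips seen above the lid. I'll open, go down, and test with a close: 60 mm means lid, 68 mm means jar.

Request:
carry_out(series=[[[0,0,0],0],[[0,0,0],0],[[0,0,0],0],[[0,0,0],0],[[0,0,0],0]], fingers=85)

```text
clock: 4.1
position: [0.4962, 0.2176, 0.0964]
ee_rot: [0.005, 0.83, 0.558, 0.011]
contact_force: [0.2, -1.0, 0.6]
width: 0.0852
```

Request:
carry_out(series=[[[0,0,10],0],[[0,0,10],0],[[0,0,10],0],[[0,0,0],0],[[0,0,0],0]])

```text
clock: 4.52
position: [0.4966, 0.2177, 0.0628]
ee_rot: [0.005, 0.83, 0.558, 0.011]
contact_force: [0.5, -0.4, -0.0]
width: 0.0852
```

```bash
python3 st.py .496 .2176 .058
python3 - <<'E'
from h import *
a=snap("scene")[1]["frame"][130:240,340:480]; b=snap("wrist")[1]["frame"][160:360,180:440]
cv2.imwrite("pics/m6.png",np.hstack([cv2.resize(a,(390,300),interpolation=2),cv2.resize(b,(390,300))]))
E
```

```text
[0.4966 0.2177 0.0628] delta mm [-0.3 -0.6  4.8] yaw 67.8 tilt [1.33 0.26] F [ 0.5 -0.4 -0. ] M [ 0.01 -0.01  0.  ] w 0.0852276032860708 q6 -0.8959353065047537 4.5167
```

View pics/m6.png

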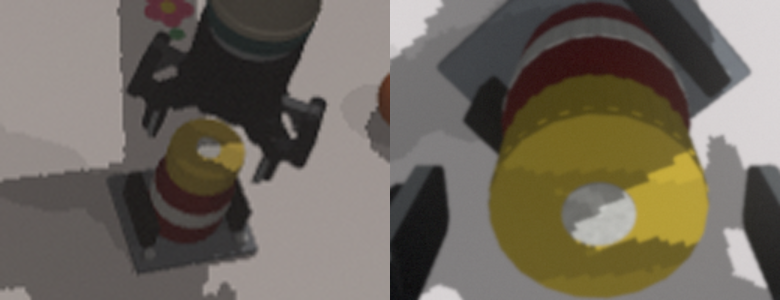

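The tips are now level with the lid's top, at crop row 165 with the lid dot at row 213, and they straddle it evenly. I'll go 6 mm lower and close.

Request:
carry_out(series=[[[0,0,5],0],[[0,0,1],0],[[0,0,0],0]])

```text
clock: 4.87
position: [0.4976, 0.218, 0.0574]
ee_rot: [0.005, 0.83, 0.558, 0.012]
contact_force: [-0.5, -1.0, 0.1]
width: 0.0856
```

Request:
carry_out(series=[[[0,0,0],0],[[0,0,0],0],[[0,0,0],0],[[0,0,0],0],[[0,0,0],0],[[0,0,0],0]], fingers=45, squeeze=100)

```text
clock: 5.37
position: [0.4987, 0.2184, 0.0593]
ee_rot: [0.005, 0.83, 0.558, 0.014]
contact_force: [-0.3, 0.0, -1.1]
width: 0.0577
```

```bash
python3 st.py .496 .2176 .058
python3 - <<'E'
from h import *
a=snap("scene")[1]["frame"][130:240,340:480]; b=snap("wrist")[1]["frame"][160:360,180:440]
cv2.imwrite("pics/m7.png",np.hstack([cv2.resize(a,(390,300),interpolation=2),cv2.resize(b,(390,300))]))
E
```

```text
[0.4987 0.2184 0.0593] delta mm [-1.7 -2.3  1.2] yaw 67.8 tilt [1.63 0.35] F [-0.3  0.  -1.1] M [ 0.01  0.08 -0.01] w 0.057657499013939524 q6 -0.8959017419899653 5.3667
```

View pics/m7.png

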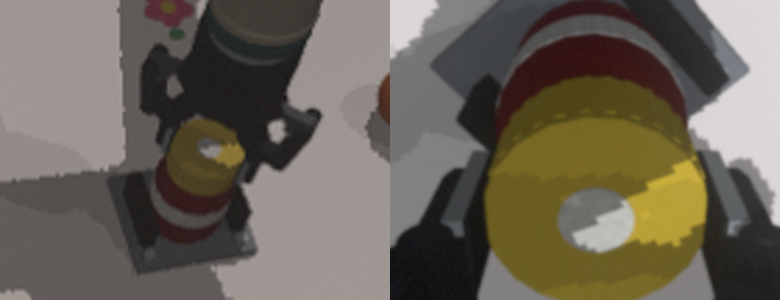

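Gripped at about 58 mm, so the pads are on the lid. The arm drifted about 2–3 mm off the lid axis and 2 mm up, so I'll regrip centred and a touch lower.

Request:
carry_out(series=[[[0,0,0],0],[[0,0,0],0],[[0,0,0],0],[[-2,-2,3],0],[[0,0,0],0]], fingers=80)

```text
clock: 5.88
position: [0.4959, 0.2171, 0.0557]
ee_rot: [0.005, 0.83, 0.558, 0.013]
contact_force: [0.2, -0.3, -0.5]
width: 0.0801
```

```bash
python3 st.py .496 .2176 .057
```

```text
[0.4959 0.2171 0.0557] delta mm [ 0.5 -0.1 -1.3] yaw 67.8 tilt [1.61 0.34] F [ 0.2 -0.3 -0.5] M [ 0.02  0.09 -0.03] w 0.08005644217152695 q6 -0.8965448951785469 5.8833
```

Request:
carry_out(series=[[[0,0,0],0],[[0,0,0],0],[[0,0,0],0],[[0,0,0],0]], fingers=40, squeeze=110)

```text
clock: 6.22
position: [0.4961, 0.2175, 0.0567]
ee_rot: [0.005, 0.83, 0.558, 0.014]
contact_force: [-0.3, 0.1, -1.0]
width: 0.0573
```

```bash
python3 st.py .496 .2176 .057
```

```text
[0.4961 0.2175 0.0567] delta mm [ 0.  -0.1 -0.3] yaw 67.8 tilt [1.67 0.39] F [-0.3  0.1 -1. ] M [-0.04  0.04  0.01] w 0.05734110671461661 q6 -0.8966031287191436 6.2167
```

Well centred. Now the twist, with negative turns (tool z points down), so anticlockwise from above.

Request:
carry_out(series=[[[0,0,0],-6],[[0,0,0],-6],[[0,0,0],-6],[[0,0,0],-6]])

```text
clock: 6.55
position: [0.4972, 0.2174, 0.0567]
ee_rot: [0.009, 0.691, 0.723, 0.013]
contact_force: [-1.9, 1.8, 1.7]
width: 0.0571
```

```bash
python3 st.py .496 .2176 .057
```

```text
[0.4972 0.2174 0.0567] delta mm [ 0.3 -1.2 -0.3] yaw 92.6 tilt [1.77 0.43] F [-1.9  1.8  1.7] M [ 0.39  0.31 -0.02] w 0.05708345518101792 q6 -1.329952303135967 6.55
```

Request:
carry_out(series=[[[0,0,0],-6],[[0,-1,0],-6],[[0,0,0],-6]])

```text
clock: 6.8
position: [0.4966, 0.2186, 0.0568]
ee_rot: [0.01, 0.563, 0.826, 0.013]
contact_force: [-0.9, -0.1, 0.2]
width: 0.0576
```

```bash
python3 st.py .496 .2176 .057
```

```text
[0.4966 0.2186 0.0568] delta mm [-0.7 -0.9 -0.2] yaw 111.4 tilt [1.8  0.58] F [-0.9 -0.1  0.2] M [ 0.06  0.31 -0.09] w 0.05755255086212999 q6 -1.6598103338674555 6.8
```

Request:
carry_out(series=[[[0,0,0],-6],[[0,0,0],-6],[[0,0,0],-6],[[0,0,0],-6],[[0,0,0],-4],[[0,0,0],0]])

```text
clock: 7.3
position: [0.4947, 0.219, 0.0569]
ee_rot: [0.011, 0.334, 0.942, 0.01]
contact_force: [-0.4, -0.2, 0.4]
width: 0.0571
```

```bash
python3 st.py .496 .2176 .057
```

```text
[0.4947 0.219  0.0569] delta mm [-1.9 -0.2 -0.1] yaw 140.9 tilt [1.59 0.62] F [-0.4 -0.2  0.4] M [-0.01 -0.06  0.05] w 0.05713293944938378 q6 -2.175504282228738 7.3
```

The tool has turned 73°. A gentle test lift, watching the force.

Request:
carry_out(series=[[[0,0,-3],0],[[0,0,-3],0]])

```text
clock: 7.47
position: [0.4946, 0.2187, 0.0624]
ee_rot: [0.011, 0.336, 0.942, 0.009]
contact_force: [0.9, 0.4, -1.0]
width: 0.0571
```

```bash
python3 st.py .496 .2176 .057
```

```text
[0.4946 0.2187 0.0624] delta mm [-1.7 -0.1  5.5] yaw 140.8 tilt [1.57 0.6 ] F [ 0.9  0.4 -1. ] M [-0.05 -0.09  0.03] w 0.05712970965890604 q6 -2.1722544462527895 7.4667
```

Free, with no pull-back force. I'll lift on and confirm by eye.

Request:
carry_out(series=[[[0,0,-10],0],[[0,0,-15],0],[[0,0,-20],0],[[0,0,-20],0],[[0,0,0],0]])

```text
clock: 7.88
position: [0.4918, 0.2177, 0.1315]
ee_rot: [0.01, 0.338, 0.941, 0.009]
contact_force: [0.5, -0.2, -0.1]
width: 0.0573
```

```bash
python3 st.py .567 -.0215 .125
python3 - <<'E'
from h import *
s,w=snap("wrist"); a=snap("scene")[1]["frame"][90:250,270:480]; b=w["frame"]
cv2.imwrite("pics/m8.png",np.hstack([cv2.resize(a,(394,300),interpolation=2),cv2.resize(b,(400,300))]))
E
```

```text
[0.4918 0.2177 0.1315] delta mm [-210.2 -136.7    6. ] yaw 140.4 tilt [1.39 0.55] F [ 0.5 -0.2 -0.1] M [-0.02 -0.01  0.03] w 0.057311670132810424 q6 -2.166856091146864 7.8833
```

View pics/m8.png

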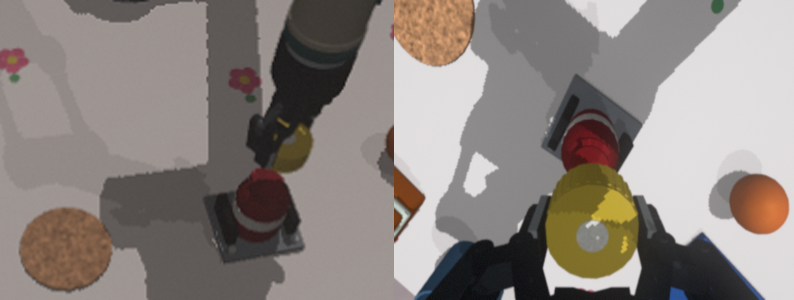

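The lid is off the red jar and held, and the coaster is clear. Now carrying it across.

Request:
carry_out(series=[[[-13,-9,0],0],[[-26,-17,0],0],[[-26,-17,0],0],[[-26,-17,0],0],[[-26,-17,0],0],[[-26,-17,0],0],[[-13,-9,0],0],[[0,0,0],0],[[0,0,0],0]])

```text
clock: 8.73
position: [0.5377, 0.0317, 0.1167]
ee_rot: [-0.002, 0.338, 0.941, 0.004]
contact_force: [-0.5, 0.8, -0.8]
width: 0.0575
```

```bash
python3 st.py .567 -.0215 .125
python3 - <<'E'
from h import *
s,im=snap("wrist")
cv2.imwrite("pics/w9.png",im["frame"])
m=cv2.inRange(cv2.cvtColor(im["frame"],cv2.COLOR_BGR2HSV),*map(np.array,RNG["c"]))
for c in cv2.findContours(m,0,1)[0]:
    if cv2.contourArea(c)>800: print(cv2.contourArea(c),cv2.boundingRect(c))
E
```

```text
[0.5377 0.0317 0.1167] delta mm [-56.4 -22.4  -8.8] yaw 140.5 tilt [-0.09  0.52] F [-0.5  0.8 -0.8] M [-0.01  0.04 -0.05] w 0.057522933646951456 q6 -2.5323211577553946 8.7333
3614.0 (19, 249, 120, 89)
15675.5 (176, 82, 144, 141)
2054.5 (0, 0, 74, 48)
```

Run:
```python
from h import *
s,im=snap("wrist")
e,c=blob(im,"c",(170,75,325,230)); p=onplane(s,im,[e[0]],.006)[0]; 
print(e,p, onplane(s,im,c.reshape(-1,2)[[c[:,0,0].argmin(),c[:,0,0].argmax()]],.006))
R=R_of(s["ee_rot"]); print((R.T@(np.r_[p[:2],.06]-s["position"])*1000).round(1))
```

```text
((247.4392547607422, 152.12353515625), (138.0997772216797, 146.57708740234375), 129.0587921142578) [ 0.56320873 -0.02572158  0.006     ] [[ 0.60196334 -0.06990023  0.006     ]
 [ 0.52100469  0.01556349  0.006     ]]
[-56.9 -28.5  56.1]
```

Request:
carry_out(series=[[[-20,-8,10],0],[[-20,-8,20],0],[[-16,-7,20],0],[[0,0,20],0],[[0,0,10],0],[[0,0,0],0],[[0,0,0],0]])

```text
clock: 9.42
position: [0.5657, -0.0106, 0.0338]
ee_rot: [-0.003, 0.332, 0.943, 0.006]
contact_force: [1.3, 0.3, 0.1]
width: 0.0572
```

```bash
python3 st.py .566 -.0225 -.027
```

```text
[ 0.5657 -0.0106  0.0338] delta mm [-8.2 -9.7 60.6] yaw 141.2 tilt [-0.04  0.77] F [1.3 0.3 0.1] M [-0.02  0.05 -0.02] w 0.05722197433419074 q6 -2.624753518929218 9.4167
```

Request:
carry_out(series=[[[-8,-9,10],5],[[0,0,15],5],[[0,0,10],5],[[0,0,5],5],[[0,0,0],0],[[0,0,0],0]])

```text
clock: 9.92
position: [0.5689, -0.0162, -0.0021]
ee_rot: [-0.0, 0.493, 0.87, 0.008]
contact_force: [0.1, 0.6, -0.6]
width: 0.0574
```

```bash
python3 st.py .566 -.0225 -.027
```

```text
[ 0.5689 -0.0162 -0.0021] delta mm [-4.2 -6.1 24.8] yaw 120.9 tilt [0.41 0.81] F [ 0.1  0.6 -0.6] M [-0.04 -0.01  0.03] w 0.05742848956554925 q6 -2.2828581271753494 9.9167
```

Request:
carry_out(series=[[[-4,-6,8],0],[[0,0,6],0],[[0,0,3],0],[[0,0,0],0],[[0,0,0],0]])

```text
clock: 10.33
position: [0.5673, -0.0221, -0.0179]
ee_rot: [0.002, 0.49, 0.872, 0.009]
contact_force: [0.5, -0.6, -0.9]
width: 0.0574
```

```bash
python3 st.py .566 -.0225 -.027
python3 - <<'E'
from h import *
a=snap("scene")[1]["frame"][130:270,220:400]
t=snap("top")[1]["frame"][110:240,260:430]
cv2.imwrite("pics/m9.png",np.hstack([cv2.resize(a,(390,300),interpolation=2),cv2.resize(t,(390,300),interpolation=2)]))
E
```

```text
[ 0.5673 -0.0221 -0.0179] delta mm [ 0.3 -1.5  9.1] yaw 121.3 tilt [0.69 0.77] F [ 0.5 -0.6 -0.9] M [-0.04  0.02 -0.03] w 0.05736163732836303 q6 -2.3025019495086014 10.3333
```

View pics/m9.png

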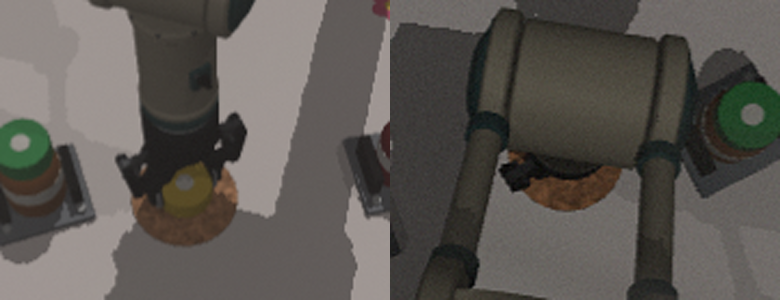

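The lid hangs just above the middle of the coaster. I'll lower it gently until contact.

Request:
carry_out(series=[[[0,0,2],0],[[0,0,2],0],[[0,0,2],0],[[0,0,0],0]])

```text
clock: 10.77
position: [0.5681, -0.0221, -0.0238]
ee_rot: [0.003, 0.49, 0.872, 0.009]
contact_force: [-0.7, 0.4, -0.2]
width: 0.0572
```

```bash
python3 st.py .566 -.0225 -.027
```

```text
[ 0.5681 -0.0221 -0.0238] delta mm [ 0.8 -2.1  3.1] yaw 121.3 tilt [0.77 0.76] F [-0.7  0.4 -0.2] M [-0.05 -0.01 -0.01] w 0.05723540965297154 q6 -2.3028963900909623 10.7667
```

Request:
carry_out(series=[[[0,0,1],0],[[0,0,1],0],[[0,0,0],0]])

```text
clock: 11.02
position: [0.5681, -0.0221, -0.0262]
ee_rot: [0.003, 0.49, 0.872, 0.009]
contact_force: [0.1, 0.3, -1.6]
width: 0.0572
```

```bash
python3 st.py .566 -.0225 -.027
```

```text
[ 0.5681 -0.0221 -0.0262] delta mm [ 0.8 -2.1  0.8] yaw 121.3 tilt [0.76 0.76] F [ 0.1  0.3 -1.6] M [-0.04 -0.01 -0.04] w 0.05716491884948064 q6 -2.303040547155881 11.0167
```

Request:
carry_out(series=[[[0,0,1],0],[[0,0,0],0]])

```text
clock: 11.18
position: [0.5684, -0.0221, -0.0271]
ee_rot: [0.003, 0.49, 0.872, 0.009]
contact_force: [0.1, 0.4, -1.9]
width: 0.057
```

```bash
python3 st.py .566 -.0225 -.027
```

```text
[ 0.5684 -0.0221 -0.0271] delta mm [ 0.9 -2.2 -0.2] yaw 121.3 tilt [0.78 0.76] F [ 0.1  0.4 -1.9] M [-0.07 -0.03  0.03] w 0.056950409377099366 q6 -2.3031058389794823 11.1833
```

Request:
carry_out(series=[[[0,0,1],0],[[0,0,1],0]])

```text
clock: 11.35
position: [0.5685, -0.0221, -0.0273]
ee_rot: [0.003, 0.49, 0.872, 0.009]
contact_force: [-2.5, -0.5, 9.0]
width: 0.0572
```

```bash
python3 st.py .566 -.0225 -.027
```

```text
[ 0.5685 -0.0221 -0.0273] delta mm [ 0.9 -2.3 -0.3] yaw 121.3 tilt [0.8  0.76] F [-2.5 -0.5  9. ] M [ 0.2   0.51 -0.03] w 0.057150775815436615 q6 -2.3034202507497556 11.35
```

Contact (9 N upward). I'll release slowly, then retreat.

Request:
carry_out(series=[[[0,0,0],0],[[0,0,0],0],[[0,0,0],0],[[0,0,0],0],[[0,0,0],0]], fingers=84, squeeze=20)

```text
clock: 11.77
position: [0.5691, -0.0222, -0.0267]
ee_rot: [0.004, 0.49, 0.872, 0.009]
contact_force: [-0.2, -0.6, -0.3]
width: 0.0844
```

```bash
python3 st.py .566 -.0225 -.027
```

```text
[ 0.5691 -0.0222 -0.0267] delta mm [ 1.4 -2.8  0.2] yaw 121.3 tilt [0.9  0.74] F [-0.2 -0.6 -0.3] M [-0.01  0.    0.06] w 0.08438325812941985 q6 -2.30340629885972 11.7667
```

Request:
carry_out(series=[[[0,0,-10],0],[[0,0,-20],0],[[0,0,-30],0],[[0,0,-35],0],[[0,0,-35],0],[[0,0,-35],0],[[0,0,0],0],[[0,0,0],0],[[0,0,0],0]])

```text
clock: 12.52
position: [0.5655, -0.0243, 0.1491]
ee_rot: [0.003, 0.49, 0.872, 0.009]
contact_force: [0.6, 0.1, -0.1]
width: 0.0841
```

```bash
python3 st.py .566 -.0225 .14
python3 - <<'E'
from h import *
s,w=snap("wrist"); sc=snap("scene")[1]; tp=snap("top")[1]
a=sc["frame"][130:270,190:440]
cv2.imwrite("pics/m10.png",np.hstack([cv2.resize(a,(420,300),interpolation=2),cv2.resize(w["frame"],(380,300))]))
e,_=blob(w,"y",(150,40,470,330)); print(e,onplane(s,w,[e[0]],.034))
e,_=blob(sc,"y",(270,190,340,255)); print(e,onplane(s,sc,[e[0]],.030))
E
```

```text
[ 0.5655 -0.0243  0.1491] delta mm [1.3 1.2 9.1] yaw 121.3 tilt [0.81 0.75] F [ 0.6  0.1 -0.1] M [ 0.06  0.01 -0.02] w 0.08408050668563233 q6 -2.2994069099532592 12.5167
((316.2423095703125, 182.68360900878906), (69.33037567138672, 71.72350311279297), 170.42147827148438) [[ 0.56648141 -0.02410437  0.034     ]]
((304.7596130371094, 219.6121063232422), (26.01688575744629, 26.18096923828125), 0.7055993676185608) [[ 0.5750929  -0.01979322  0.03      ]]
```

View pics/m10.png

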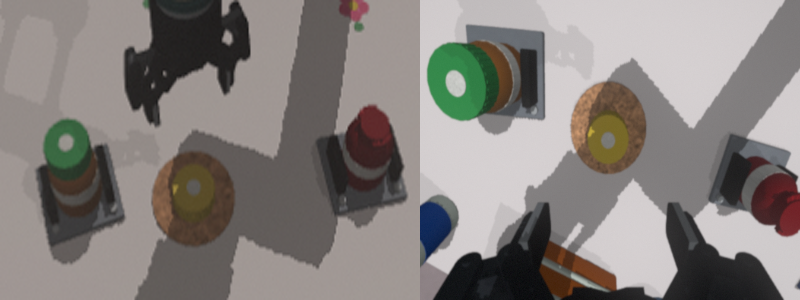

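The lid lies white dot up, wholly on the cork. The green lid is untouched and the gripper is clear. Handing in.

```bash
python3 -c "
from rig import manip
print(manip.sign_off())"
```

```text
the job is handed in; nothing more can be done
None
```

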